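Clear the dust gate's channel, then hold the sprung shutter half open

TASK

Dried paste dust clogs the dust gate on the table: lift the awl out of its wooden block and run its tip slowly (about 4 cm a second), down in the L-shaped channel in the gate's lid, from the closed end of the short leg round the corner to the closed end of the long leg. Then, with the awl still upright in the gripper, push its blade sideways against the shutter's upright tab and (its tip just clear of the lid) slide the sprung shutter to half its travel, where the tab is in line with the two ribs, never letting it run to its far stop; finish holding it still there with the awl, without letting go. Leave everything else on the table where it is.

Things in the scene. Friction and masses are not known exactly. Their poses are not given: they have to be found in the camera images.
- gate: fixed dust gate: grey plastic box with aluminium lid, 150 (x) x 250 (y) x 50 mm, yaw varies; origin at the centre of its underside, lid top at z = 50 mm. A hose stub stands out of its +x side to x = 115 mm. In the lid: the L-shaped channel and, behind it, the shutter in a pocket (x -20 to 54, y -54 to 104 mm, 8 mm deep) over a port (x -13 to 47, y -48 to 18 mm)
- shutter (a joint): travel of the steel shutter in m along the gate's +y: 0 = shut (where its spring keeps it), 0.070 = far stop, 0.035 = half travel. The spring pushes back with 2.2 N when shut, rising 1.1 N per cm to 6 N at half; friction 0.4 N; let go, it shuts by itself. Steel strips 2 mm above the lid guard its edges at x = -19.5 and 53.5 mm
- tab (a point): top centre of the shutter's vertical steel tab: 36 mm wide (gate's x), 8 mm thick (gate's y), top 65 mm above the lid; at x = 17, y = -35 mm in the gate's frame when shut, y = 0 at half travel. Push its -y face, 4 mm from this point. From its +y face an 8 mm rod runs into the spring barrel (18 mm diameter, y 60 to 145 mm, axis 18 mm above the lid)
- half_mark (a point): the half-travel mark: midway between two raised ribs, each 12 mm long (gate's x), 3 mm wide and 3 mm high, on the lid at the two sides of the pocket (x = -34 and 67 mm, y = 0); at half travel the tab's middle is in line with both ribs
- holder: fixed wooden block 70 x 70 x 78 mm with a round through hole of 21 mm in the middle, in which the awl stands; origin at the centre of its underside; its yaw varies
- awl: awl 160 mm long, 70 g, standing tip down in the block; its y axis runs from the tip up to the handle's end; its origin is half-way along, 14 mm off its axis on its -z side. Wooden handle 28 mm across, gripped like a 28 mm square with flats facing the awl's x and z axes; it rests on the block's top and must be lifted 80 mm to come free
- awl_tip (a point): tip of the awl's steel blade, on the awl's axis; the blade is 4 mm thick from 0 to 70 mm above the tip, then a 16 mm ferrule to 75 mm, then the handle from 75 to 160 mm
- awl_handle (a point): middle of the awl's handle, on its axis, 117.5 mm above the tip
- seam_start (a point): point on the channel's centre line, level with the lid top, at (18, -97) mm in the gate's x, y, 12 mm from the closed end of the short leg: the run starts here. The channel is 16 mm wide and 8 mm deep, flat-bottomed, with closed ends
- seam_corner (a point): the same, at the corner of the two legs, at (-50, -97) mm in the gate's x, y
- seam_third (a point): the same, on the long leg, at (-50, -39) mm
- seam_two_thirds (a point): the same, on the long leg, at (-50, 19) mm
- seam_end (a point): the same, at (-50, 75) mm, 10 mm from the closed end of the long leg: the run ends here
- offcut: wood offcut, 30x90x20 mm, between the gate and the block, bystander; origin at the centre of its underside
- tape: roll of brown paper tape, 104 mm across, 40 mm high, right of the work, bystander; origin at the centre of its underside
- bowl: white paste bowl, 118 mm across, 50 mm high, right of the work, bystander; origin at the centre of its underside
- cup: clear plastic cup, 71 mm across, 97 mm high, right of the work, bystander; origin at the centre of its underside
- sanding_block: wooden sanding block, 40x70x26 mm, left of the work, bystander; origin at the centre of its underside
- brush: flat brush, 38x159x11 mm, left of the work, bystander; origin at the centre of its underside

How it is judged:
By the outcome, as a careful person would: the job done as asked, in the order asked, and still so for the second after the job is handed in, while the arm keeps its last pose, push and grip.
It also fails if it takes over 67 s, if anything falls off the work surface, if the arm or the gripper's body presses on something with over 40 N, if the wrist force passes 120 N, or if a joint passes its speed limit or range.

ROBOT

A 6-joint arm with a two-finger parallel gripper is mounted at the origin on a cart in front of the work surface, level with it; the furniture and walls round the work are solid. World frame = base frame: x ahead of the robot, y to its left, z up, the work surface at z = 0. Lengths are in mm, angles in rad, forces in N, time in s.
With the tool pointing down it reaches from about 375 to 925 mm from the base axis. Payload 5.7 kg.
Tool frame: the origin (TCP) lies at the very end of the fingers, on their centre line; the grasp point (between the pads) lies 19 mm behind it; z points along the fingers, y is the line along which they close (so a half turn about z gives the same grasp; the last joint's range is limited). The gripper opens to 88 mm and grips with 3 to 60 N. Pads are 20 mm wide; open, the fingers measure 115 mm over their backs; the gripper's body (75 mm by 178 mm) begins 61 mm behind the grasp point.
Start: joints at [1.008, 0.359, 1.51, -0, 1.272, -0.115], TCP at [259.778, 540.812, 222.623] pointing down, gripper open.
Joint ranges: [-2.97, 2.97], [-1.01, 2.36], [0.21, 2.38], [-0.96, 4.11], [0.2, 2.71], [-2.98, 2.98]. Speed limits (rad/s): [2.39, 2.39, 3.14, 3.14, 3.14, 3.14].

INTERFACE

Orientations are given as [roll, pitch, yaw] about the fixed x, y, z axes, in that order (R = Rz(yaw) Ry(pitch) Rx(roll)).
In Python, from cell import robot gives the robot as it stands.
- The arm moves only by the shell command python3 drive.py 'ROWS' [OPENING] [FORCE]. ROWS is a JSON list of rows, 1 to 5 of them, each of 4 numbers: dx, dy, dz in mm, then a turn about the tool's z in rad; each row shifts and turns the commanded pose from where the row before left it, along the tool's axes as they then stand; what a row does not reach is not made up. A row lasts 1/12 s, in which the tool goes at most 41.7 mm and 0.125 rad, less where a joint would pass 70% of its speed; a pose out of reach is approached as far as the arm can. OPENING is the finger opening in mm, set as the command begins (- or left out keeps the last). The fingers move at their own pace and stop on an object; FORCE is the grip in N (left out, the last holds). Time passes only in rows, so rows that do not move let the fingers close. It prints the time, the measured TCP pose, the force, the opening and the grip force at its end.
- robot.state(): the state, without advancing time (a new reading comes with each control period).
- robot.grab_frame(name): name is "scene" or "top" or "wrist"; returns a dict with "img" (384x512x3 uint8, red, green, blue), "range_z" (384x512 float32, mm along the optical axis (not along the pixel's ray), 0 where there is no reading), "mtx" (3x3 intrinsics, pixels), "dist_coeffs" ([k1, k2, p1, p2, k3] as OpenCV has them; the pictures are not rectified), "rvec" (rotation vector, rad) and "tvec" (3), from world to camera coordinates, as OpenCV has them; the wrist camera has in their place "T_tool_cam" (4x4, takes a point from camera to tool coordinates, whose origin is the TCP and whose axes are the flange's). Camera axes: x right, y down, z forward; pixel columns grow to the right and rows downward; lengths in mm; the calibration is good to about 2 mm. A picture is of the moment at which its call begins: read the wrist's pose just before it.
- robot.job_done(): hands the job in; it is judged then, once.
The state is a dict: "clock": time; "qpos": joint angles; "dq": joint speeds; "joint_torque": joint torques, N m; "eef_pos": TCP position; "tcp_rot": TCP orientation; "force": force on the tool from outside, world axes, zero at the start; "moment": the same for the moment, N m; "width": finger opening in mm; "gripper_force": force on a finger pad.
Only numpy, scipy, OpenCV 4.12 (cv2) and the standard library are available. Lean on these libraries where they do the work, as an engineer would, in place of code of your own. Each camera call takes 0.05 s, during which the arm holds its last target. There are 200 camera calls.

## Working session

There is one attempt and no reset: what is moved stays moved. The work goes in short steps, Python scripts to look and compute and a shell command to move; the robot and the scene stay as the last step left them, time stands still between calls to the robot, and variables do not carry over. Pictures are saved under pics/ and viewed, at most 10 in all, crops included, and the job is handed in when it is done.

```bash
ls; mkdir -p pics; python3 - <<'E'
from cell import robot
import cv2
print(robot.state())
for n in ("scene","top"):
    f=robot.grab_frame(n); cv2.imwrite(f"pics/{n}0.png",f["img"][:,:,::-1])
    print(n,f["mtx"].tolist(),f["dist_coeffs"],f["rvec"],f["tvec"])
E
```

```text
cell.py
drive.py
pics
{'clock': 0.0, 'qpos': array([ 1.00789795e+00,  3.59492698e-01,  1.51141049e+00, -7.01009314e-06,
        1.27250297e+00, -1.15099367e-01]), 'dq': array([ 3.65563103e-05,  1.54893015e-04, -2.29966482e-04,  2.65181368e-03,
       -4.12397294e-04,  4.56952993e-04]), 'joint_torque': array([-1.35822509e-03, -5.15375805e+01, -2.70726049e+01,  6.74084388e-02,
        3.48121009e-02, -1.19432843e-04]), 'eef_pos': array([259.43199075, 540.2563246 , 221.8252759 ]), 'tcp_rot': array([-3.13979038e+00, -2.01619644e-04,  2.69379552e+00]), 'force': array([-0.88486603, -0.64526657,  0.3706273 ]), 'moment': array([ 0.02242271, -0.01831679, -0.02227214]), 'gripper_force': 0.0, 'width': 87.80770996582744}
scene [[467.4193824863104, 0.0, 253.41375624601858], [0.0, 467.4193824863104, 189.53401626752142], [0.0, 0.0, 1.0]] [-0.05050642  0.          0.          0.          0.        ] [ 2.0602263  -0.64898524  0.33330687] [-453.11561093  254.09550181 1448.41939456]
top [[490.763350514216, 0.0, 249.75403089796063], [0.0, 490.763350514216, 189.6281083163364], [0.0, 0.0, 1.0]] [-0.19260839  0.          0.          0.          0.        ] [ 2.14624018 -2.17024413  0.1225179 ] [   3.77095714  553.29560972 1558.49470808]
```
View pics/scene0.png

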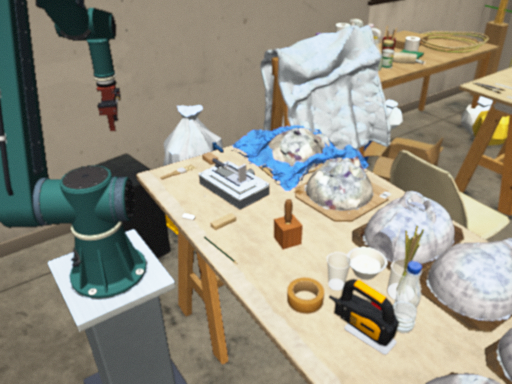

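View pics/top0.png

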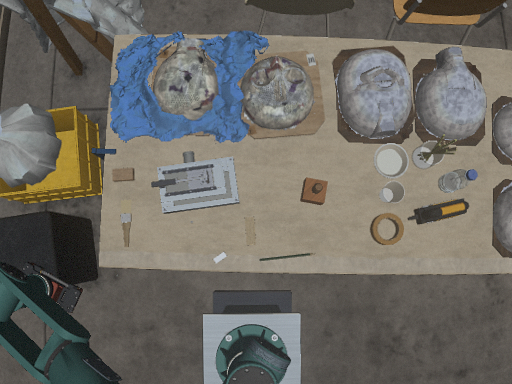

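The scene view shows the gate at about (233,183) and the block with the awl at (288,225). In the top view the gate is at (199,184), with the hose stub up at (189,156), so gate +x is about world +x. The block is at (314,190).

```bash
cat > h.py <<'E'
import numpy as np, cv2
from cell import robot
from scipy.spatial.transform import Rotation as R
def cloud(name):
    st=robot.state(); f=robot.grab_frame(name); z=f["range_z"].astype(float)
    v,u=np.mgrid[:384,:512]; p=np.stack([u,v],-1).reshape(-1,1,2).astype(np.float64)
    n=cv2.undistortPoints(p,f["mtx"],f["dist_coeffs"]).reshape(384,512,2)
    c=np.dstack([n*z[...,None],z]); rays=np.dstack([n,np.ones_like(z)])
    if name=="wrist":
        T=f["T_tool_cam"]; Rw=R.from_euler("xyz",st["tcp_rot"]).as_matrix()
        A=Rw@T[:3,:3]; o=Rw@T[:3,3]+st["eef_pos"]
    else:
        A=cv2.Rodrigues(f["rvec"])[0].T; o=-A@f["tvec"].ravel()
    w=c@A.T+o; w[z==0]=np.nan
    return f["img"],w,rays@A.T,o
def plane(rays,o,uv,z):   # intersect pixel rays with plane z
    uv=np.atleast_2d(uv); m=np.stack([cv2.remap(np.float32(rays[...,i]),np.float32(uv[:,:1]),np.float32(uv[:,1:]),1)[:,0] for i in range(3)],-1)
    return o+m*((z-o[2])/m[:,2:])
def goto(p,yaw=None):     # shift in tool axes
    st=robot.state(); Rw=R.from_euler("xyz",st["tcp_rot"]).as_matrix()
    return np.round(Rw.T@(np.array(p)-st["eef_pos"]),1)
E
python3 - <<'E'
from h import *
img,w,rays,o=cloud("top")
z=w[...,2]
np.set_printoptions(precision=1,suppress=True)
def rect(mask,zz,name):
    n,l,s,c=cv2.connectedComponentsWithStats(mask.astype(np.uint8))
    for i in range(1,n):
        if s[i,4]>60:
            ys,xs=np.where(l==i); P=plane(rays,o,np.c_[xs,ys],zz)[:,:2].astype(np.float32)
            print(name,s[i],cv2.minAreaRect(P))
box=np.zeros_like(z,bool); box[140:240,110:350]=1
print("table",np.nanmedian(z[225:260,150:200]))
rect(box&(z>30)&(z<60),50,"lid")
rect(box&(z>66)&(z<90),78,"block")
for k in (100,110,130): rect(box&(z>k),k+8,f"z>{k}")
print(np.nanmax(z[160:210,295:330]))
cv2.imwrite("pics/topcrop.png",cv2.resize(img[140:230,140:340,::-1],None,fx=4,fy=4,interpolation=cv2.INTER_CUBIC))
E
```

```text
table 0.3993653557840844
lid [ 157  151   82   62 3434] ((589.125732421875, 168.96859741210938), (189.5616912841797, 248.96971130371094), 7.392282962799072)
block [151 176  54  11 209] ((579.4163818359375, 226.82720947265625), (17.685400009155273, 171.19931030273438), 7.023062705993652)
block [302 177  26  27 423] ((544.902099609375, -207.02127075195312), (72.0156478881836, 72.06784057617188), 78.48924255371094)
z>100 [312 183  11  11  84] ((548.019287109375, -209.8372039794922), (27.73375129699707, 32.374481201171875), 25.810386657714844)
z>110 [313 183  10  10  75] ((548.0452270507812, -209.48097229003906), (26.18621826171875, 29.316316604614258), 25.71375274658203)
z>130 [313 183  10   9  70] ((546.50244140625, -208.61585998535156), (27.609066009521484, 24.488229751586914), 89.33646392822266)
169.25784357652128
```

View pics/topcrop.png

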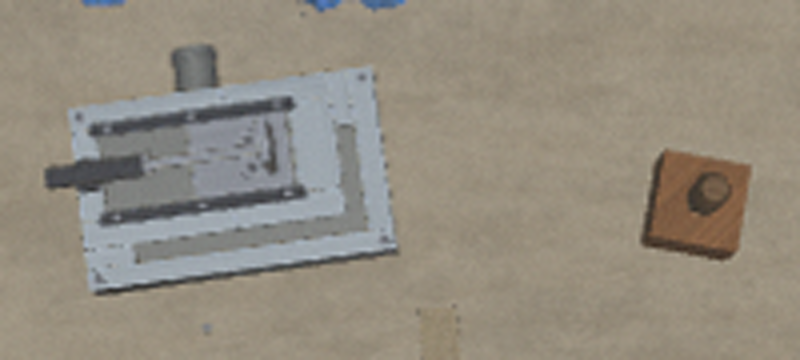

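The crop shows the lid corners at about (69,108), (370,67), (397,250) and (95,292). The channel's short leg is on the right and its long leg at the bottom, the tab is at (270,148), and the awl handle's top is at (713,188). Gate yaw is about +7.4°. Next, a closer look with the wrist camera.

```bash
python3 - <<'E'
from h import *
f=robot.grab_frame("wrist"); print(np.round(f["T_tool_cam"],3),f["mtx"],f["dist_coeffs"])
print(goto([500,170,400]), goto([547,-209,330]))
E
```

```text
[[ 1.00000e-03 -9.56000e-01 -2.95000e-01  8.08110e+01]
 [ 1.00000e+00  0.00000e+00  1.00000e-03 -4.83000e-01]
 [-1.00000e-03 -2.95000e-01  9.56000e-01 -1.60462e+02]
 [ 0.00000e+00  0.00000e+00  0.00000e+00  1.00000e+00]] [[334.66424961   0.         256.96831227]
 [  0.         334.66424961 188.70932118]
 [  0.           0.           1.        ]] [-0.09477155  0.          0.          0.          0.        ]
[-377.1 -230.  -177.7] [-583.6 -551.2 -107.3]
```

```bash
python3 drive.py '[[-8,-5,-6,0],[-20,-12,-12,0],[-31,-19,-16,0],[-32,-20,-16,0],[-32,-20,-16,0]]' >/dev/null; python3 drive.py '[[-32,-20,-16,0],[-32,-20,-16,0],[-32,-20,-16,0],[-32,-20,-14,0],[-31,-19,-14,0]]'>/dev/null;  python3 drive.py '[[-31,-19,-14,0],[-31,-19,-12,0],[-20,-12,-6,0],[-8,-5,0,0],[0,0,0,0]]'
python3 - <<'E'
from h import *
img,w,rays,o=cloud("wrist"); cv2.imwrite("pics/w1.png",img[:,:,::-1]); np.savez("w1.npz",img=img,w=w,rays=rays,o=o)
print(goto([500,-209,330]))
E
```

```text
clock: 1.45
eef_pos: [496.4, 170.5, 396.9]
tcp_rot: [-3.141, 0.001, 2.691]
force: [0.3, 0.3, 0.2]
width: 87.9
gripper_force: 0.0
[-169.9 -340.9   66.3]
```

View pics/w1.png

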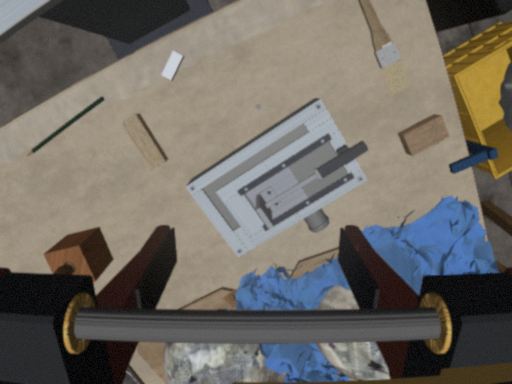

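The wrist view shows the whole gate, with lid corners at about (188,187), (319,100), (366,181) and (239,255). The channel L runs along the upper and left sides, and the block is at (80,255).

```bash
python3 - <<'E'
from h import *
np.set_printoptions(precision=2,suppress=True)
d=np.load("w1.npz"); img,w,rays,o=[d[k] for k in("img","w","rays","o")]
hsv=cv2.cvtColor(img,cv2.COLOR_RGB2HSV)
m=((hsv[...,1]<40)&(hsv[...,2]>120)).astype(np.uint8); m[:85]=0;m[262:]=0;m[:,:170]=0;m[:,380:]=0
n,l,s,c=cv2.connectedComponentsWithStats(m); i=1+s[1:,4].argmax(); print(s[i])
lid=(l==i).astype(np.uint8)
cn=max(cv2.findContours(lid,0,2)[0],key=cv2.contourArea); hull=cv2.convexHull(cn)[:,0].astype(float)
P=plane(rays,o,hull,50)[:,:2].astype(np.float32)
r=cv2.minAreaRect(P); print(r); print("lid z",np.nanmedian(w[...,2][lid>0]))
c=np.array(r[0]); 
# channel mask: non-lid inside, in gate frame
v,u=np.mgrid[85:262,170:380]; Q=plane(rays,o,np.c_[u.ravel(),v.ravel()],50)[:,:2]
yaw=np.radians(7.4); Rg=np.array([[np.cos(yaw),-np.sin(yaw)],[np.sin(yaw),np.cos(yaw)]])
g=(Q-c)@Rg; im=img[85:262,170:380].reshape(-1,3)
# rectified picture of lid, 3px/mm, x up, y left
xs=np.arange(90,-90,-1/3.); ys=np.arange(140,-140,-1/3.)
from scipy.interpolate import griddata
YY,XX=np.meshgrid(ys,xs); out=griddata(g,im,(XX,YY),method="linear").astype(np.uint8)
cv2.imwrite("pics/rect.png",out[:,:,::-1][::1,:799+41][:, :800])
E
```

```text
[  185    98   183   160 12233]
((570.8366088867188, 168.97372436523438), (156.68971252441406, 255.16363525390625), 7.8385162353515625)
lid z 47.79012785405445Traceback (most recent call last):
  File "<stdin>", line 13, in <module>
  File "h.py", line 17, in plane
    uv=np.atleast_2d(uv); m=np.stack([cv2.remap(np.float32(rays[...,i]),np.float32(uv[:,:1]),np.float32(uv[:,1:]),1)[:,0] for i in range(3)],-1)
                                      ~~~~~~~~~^^^^^^^^^^^^^^^^^^^^^^^^^^^^^^^^^^^^^^^^^^^^^^^^^^^^^^^^^^^^^^^^^^^^^
cv2.error: OpenCV(4.12.0) /io/opencv/modules/imgproc/src/imgwarp.cpp:1713: error: (-215:Assertion failed) dst.cols < SHRT_MAX && dst.rows < SHRT_MAX && src.cols < SHRT_MAX && src.rows < SHRT_MAX in function 'remap'
```

```bash
python3 - <<'E'
from h import *
np.set_printoptions(precision=1,suppress=True)
d=np.load("w1.npz")
def ana(img,rays,o,lab):
    Q=o+rays*((50-o[2])/rays[...,2:])
    yaw=np.radians(7.5); c=np.array([570,168.]); Rg=np.array([[np.cos(yaw),-np.sin(yaw)],[np.sin(yaw),np.cos(yaw)]])
    g=(Q[...,:2]-c)@Rg; hsv=cv2.cvtColor(img,cv2.COLOR_RGB2HSV)
    lidpix=(abs(g[...,0])<80)&(abs(g[...,1])<130)
    V=hsv[...,2].astype(float); 
    def prof(axis,lo,hi,sel):
        b=np.arange(lo,hi,3.); k=np.digitize(g[...,axis][sel],b); v=V[sel]
        print(lab,axis,[(b[j-1],round(v[k==j].mean())) for j in range(1,len(b)) if (k==j).any()])
    gx,gy=g[...,0],g[...,1]
    prof(0,-90,-25,(gy>-60)&(gy<40)); prof(0,-90,-25,(gy>30)&(gy<75))
    prof(1,-140,-60,(gx>-35)&(gx<25)&(gy<-60))
    prof(1,50,140,(gx>-54)&(gx<-46)); prof(0,-10,90,(gy>-101)&(gy<-93))
    for y0 in (-70,-40,-10,20,50): # long-leg darkness centroid
        s=(abs(gy-y0)<15)&(gx>-63)&(gx<-37); wt=np.clip(200-V[s],0,None); wt=np.clip(np.percentile(V[s],90)-V[s]-10,0,None); print(lab,"x at y",y0,(wt*gx[s]).sum()/wt.sum())
    for x0 in (-30,-10,10):
        s=(abs(gx-x0)<12)&(gy>-110)&(gy<-84); wt=np.clip(np.percentile(V[s],90)-V[s]-10,0,None); print(lab,"y at x",x0,(wt*gy[s]).sum()/wt.sum())
ana(d["img"],d["rays"],d["o"],"w")
img,w,rays,o=cloud("top"); ana(img,rays,o,"t")
E
```

```text
w 0 [(np.float64(-90.0), 156), (np.float64(-87.0), 156), (np.float64(-84.0), 148), (np.float64(-81.0), 92), (np.float64(-78.0), 92), (np.float64(-75.0), 163), (np.float64(-72.0), 179), (np.float64(-69.0), 183), (np.float64(-66.0), 181), (np.float64(-63.0), 180), (np.float64(-60.0), 158), (np.float64(-57.0), 131), (np.float64(-54.0), 129), (np.float64(-51.0), 129), (np.float64(-48.0), 128), (np.float64(-45.0), 128), (np.float64(-42.0), 169), (np.float64(-39.0), 183), (np.float64(-36.0), 183), (np.float64(-33.0), 181), (np.float64(-30.0), 182)]
w 0 [(np.float64(-90.0), 156), (np.float64(-87.0), 156), (np.float64(-84.0), 149), (np.float64(-81.0), 95), (np.float64(-78.0), 91), (np.float64(-75.0), 160), (np.float64(-72.0), 177), (np.float64(-69.0), 182), (np.float64(-66.0), 180), (np.float64(-63.0), 178), (np.float64(-60.0), 158), (np.float64(-57.0), 131), (np.float64(-54.0), 130), (np.float64(-51.0), 129), (np.float64(-48.0), 128), (np.float64(-45.0), 129), (np.float64(-42.0), 169), (np.float64(-39.0), 183), (np.float64(-36.0), 184), (np.float64(-33.0), 182), (np.float64(-30.0), 182)]
w 
[... 5407 characters left out ...]
float64(35.0), 183), (np.float64(38.0), 183), (np.float64(41.0), 186), (np.float64(44.0), 186), (np.float64(47.0), 184), (np.float64(50.0), 182), (np.float64(53.0), 184), (np.float64(56.0), 183), (np.float64(59.0), 184), (np.float64(62.0), 185), (np.float64(65.0), 183), (np.float64(68.0), 185), (np.float64(71.0), 182), (np.float64(74.0), 164), (np.float64(77.0), 164), (np.float64(80.0), 163), (np.float64(83.0), 162), (np.float64(86.0), 165)]
t x at y -70 -48.936800722588096
t x at y -40 -48.662746139562756
t x at y -10 -37.64679198258496
t x at y 20 -49.40445384011202
t x at y 50 -50.01908601374499
t y at x -30 -97.43589761935621
t y at x -10 -97.10098723587143
t y at x 10 -97.74836764340803
```

```bash
python3 drive.py '[[-5,-8,2,0],[-14,-20,5,0],[-21,-32,9,0],[-22,-33,10,0],[-22,-33,10,0]]' >/dev/null; python3 drive.py '[[-22,-33,10,0],[-22,-33,10,0],[-22,-33,10,0],[-22,-33,10,0],[-21,-33,10,0]]'>/dev/null;  python3 drive.py '[[-14,-20,6,0],[-5,-9,4,0],[0,0,0,0]]'
python3 - <<'E'
from h import *
img,w,rays,o=cloud("wrist"); cv2.imwrite("pics/w2.png",img[:,:,::-1]); np.savez("w2.npz",img=img,w=w,rays=rays,o=o)
print(goto([547,-209,105]),robot.state()["qpos"])
E
```

```text
clock: 2.63
eef_pos: [547.3, -208.6, 298.9]
tcp_rot: [-3.141, -0.003, 2.693]
force: [-0.3, -0.4, 0.0]
width: 87.5
gripper_force: 0.0
[ -1.   -2.1 194.7] [-4.79859494e-01  2.80000385e-01  1.43354904e+00  4.77950137e-04
  1.43053840e+00 -1.60262734e+00]
```

View pics/w2.png

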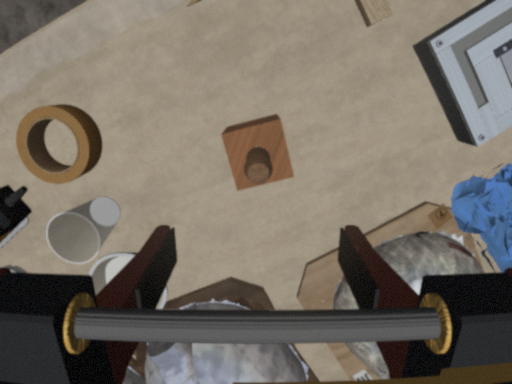

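The wrist view shows the block's top at about (258,155), with the round handle's end at (257,168) and no obvious flat. The tape is at (60,143) and the cup at (80,230). I'll zoom in on the handle.

```bash
python3 - <<'E'
from h import *
d=np.load("w2.npz"); img,w,rays,o=[d[k] for k in("img","w","rays","o")]
c=img[105:200,210:305,::-1]; c=cv2.convertScaleAbs(c,alpha=1.8)
cv2.imwrite("pics/w2c.png",cv2.resize(c,None,fx=6,fy=6,interpolation=cv2.INTER_CUBIC))
z=w[...,2]; print(np.nanmax(z[140:190,240:280]))
def rect(m,zz,n):
    N,l,s,_=cv2.connectedComponentsWithStats(m.astype(np.uint8)); i=1+s[1:,4].argmax(); v,u=np.where(l==i)
    P=plane(rays,o,np.c_[u,v],zz)[:,:2].astype(np.float32); print(n,s[i],cv2.minAreaRect(P),cv2.minEnclosingCircle(P))
b=np.zeros_like(z,bool); b[100:205,205:305]=1
rect(b&(z>150),163,"top"); rect(b&(z>68)&(z<88),78,"block")
E
```

```text
162.79938075977248
top [245 158  26  26 503] ((541.58056640625, -205.41287231445312), (23.034420013427734, 22.576740264892578), 0.779137909412384) ((541.3524780273438, -205.35858154296875), 11.984673500061035)
block [ 222  119   72   72 2735] ((543.0506591796875, -206.40457153320312), (69.71885681152344, 70.7703628540039), 78.59983825683594) ((544.0992431640625, -206.52395629882812), 48.39328384399414)
```

View pics/w2c.png

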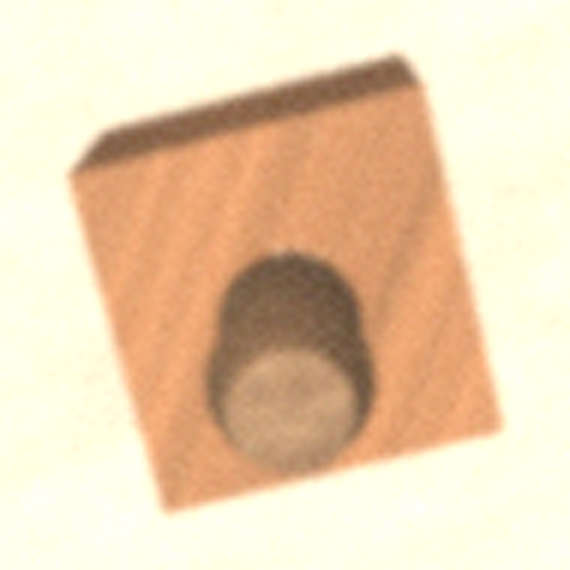

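No flats are visible, so I'll align the grip with the block (yaw about 78.6°) and check the opening once closed.

```bash
python3 drive.py '[[0,0,8,-0.08],[0,0,20,-0.1],[0,0,25,-0.07],[0,0,15,0],[0,0,0,0]]'; python3 -c "
from h import *
print(goto([543,-207,89]))"
```

```text
clock: 3.1
eef_pos: [545.9, -204.1, 230.0]
tcp_rot: [3.139, -0.006, 2.946]
force: [-0.3, -0.2, -0.2]
width: 88.2
gripper_force: 0.0
[  1.5  -3.7 141. ]
```

```bash
python3 - <<'E'
from h import *
for i in range(3):
    s=robot.state(); img,w,rays,o=cloud("wrist"); z=w[...,2]
    b=np.zeros_like(z,bool); b[80:260,170:340]=1
    out=[]
    for lo,hi,zz in((150,180,163),(68,88,78)):
        m=(b&(z>lo)&(z<hi)).astype(np.uint8); N,l,st,_=cv2.connectedComponentsWithStats(m); k=1+st[1:,4].argmax(); v,u=np.where(l==k)
        P=plane(rays,o,np.c_[u,v],zz)[:,:2].astype(np.float32); out+=[st[k].tolist(),cv2.minAreaRect(P)]
    print(s["clock"],s["eef_pos"],s["tcp_rot"],out)
E
```

```text
3.1 [ 545.94013327 -204.11957507  229.97013071] [ 3.13928288 -0.00569207  2.94637291] [[238, 181, 32, 33, 809], ((540.8405151367188, -205.90267944335938), (22.28075408935547, 24.16245460510254), 78.79724884033203), [218, 135, 74, 72, 3825], ((542.9384155273438, -206.02423095703125), (68.84254455566406, 70.4092025756836), 78.79206848144531)]
3.15 [ 546.97906159 -204.92354319  231.86920982] [ 3.14017287 -0.00317313  2.94583146] [[239, 178, 32, 33, 802], ((540.5374755859375, -206.112548828125), (23.173234939575195, 23.079381942749023), 32.88365173339844), [219, 133, 73, 72, 3793], ((542.9793701171875, -206.06271362304688), (68.78557586669922, 70.6275405883789), 78.7873306274414)]
3.2 [ 548.00839246 -205.8135503   233.19520068] [ 3.14109738e+00 -5.29316242e-04  2.94550008e+00] [[240, 176, 32, 33, 797], ((540.5305786132812, -206.22805786132812), (22.560165405273438, 23.944808959960938), 52.522796630859375), [220, 131, 73, 72, 3753], ((542.9007568359375, -206.0315704345703), (68.81431579589844, 70.71658325195312), 78.77664184570312)]
```

```bash
python3 drive.py '[[0,0,10,0],[0,0,10,0],[0,0,0,0],[0,0,0,0]]'; python3 -c "
from h import *
print(goto([543,-206.5,89]))"
```

```text
clock: 3.58
eef_pos: [547.5, -207.5, 212.0]
tcp_rot: [3.141, -0.001, 2.944]
force: [0.9, 0.3, 0.7]
width: 87.9
gripper_force: 0.0
[4.50e+00 1.00e-01 1.23e+02]
```

```bash
python3 drive.py '[[2,0,8,0],[2.5,0,20,0],[0,0,25,0],[0,0,25,0],[0,0,22,0]]'; python3 drive.py '[[0,0,15,0],[0,0,8,0],[0,0,0,0],[0,0,0,0],[0,0,0,0]]'
python3 -c "
from h import *
print(goto([543,-206.5,89]))"
```

```text
clock: 4.0
eef_pos: [543.3, -207.0, 111.3]
tcp_rot: [-3.142, 0.0, 2.943]
force: [0.2, 0.0, 0.1]
width: 87.6
gripper_force: 0.0
clock: 4.42
eef_pos: [544.4, -207.4, 90.7]
tcp_rot: [-3.141, 0.002, 2.944]
force: [0.5, -0.4, -0.1]
width: 87.6
gripper_force: 0.0
[1.6 0.6 1.7]
```

```bash
python3 drive.py '[[1,0,1.5,0],[0,0,0,0],[0,0,0,0],[0,0,0,0],[0,0,0,0]]' 20 15; python3 drive.py '[[0,0,0,0],[0,0,0,0],[0,0,0,0],[0,0,0,0],[0,0,0,0]]' 20 55
```

```text
clock: 4.83
eef_pos: [542.8, -206.8, 88.5]
tcp_rot: [-3.141, 0.001, 2.944]
force: [0.4, 0.2, 0.4]
width: 58.0
gripper_force: 0.0
clock: 5.25
eef_pos: [542.6, -206.7, 88.2]
tcp_rot: [-3.142, -0.0, 2.944]
force: [1.1, -0.6, 0.5]
width: 27.6
gripper_force: 55.0
```

Grip is firm at 27.6 mm, so the flats are aligned. Lifting.

```bash
python3 drive.py '[[0,0,-5,0],[0,0,-15,0],[0,0,-22,0],[0,0,-25,0],[0,0,-25,0]]'; python3 drive.py '[[0,0,-18,0],[0,0,-10,0],[0,0,-5,0],[0,0,0,0],[0,0,0,0]]'
python3 -c "
from h import *
print(goto([600.6,74.4,200]))"
```

```text
clock: 5.67
eef_pos: [542.2, -206.5, 181.0]
tcp_rot: [3.141, -0.001, 2.944]
force: [0.4, -0.2, -0.5]
width: 27.9
gripper_force: 55.0
clock: 6.08
eef_pos: [542.1, -206.5, 212.3]
tcp_rot: [3.141, -0.001, 2.944]
force: [-1.0, 0.4, -0.9]
width: 27.7
gripper_force: 55.0
[ -2.1 286.9  12.4]
```

```bash
python3 drive.py '[[0,0,0,-0.1],[0,0,0,-0.12],[0,0,0,-0.107],[0,0,0,0],[0,0,0,0]]'
python3 -c "
from h import *
print(goto([600.6,74.4,200]),robot.state()['qpos'])"
```

```text
clock: 6.5
eef_pos: [541.9, -206.4, 211.8]
tcp_rot: [3.14, -0.002, -3.016]
force: [-0.1, -1.4, -1.5]
width: 27.8
gripper_force: 55.0
[-93.5 271.2  11.9] [-4.82886053e-01  3.41382775e-01  1.56627098e+00 -1.25861801e-04
  1.23644977e+00 -2.17955918e+00]
```

```bash
python3 drive.py '[[-3,8,0,-0.004],[-7,20,0,0],[-11,32,0,0],[-12,34,0,0],[-12,34,0,0]]'>/dev/null; python3 drive.py '[[-12,34,0,0],[-12,34,0,0],[-11,33,0,0],[-8,24,0,0],[-4,12,0,0]]'>/dev/null;python3 drive.py '[[-1.5,6,0,0],[0,0,0,0],[0,0,0,0],[0,0,0,0]]'
python3 - <<'E'
from h import *
img,w,rays,o=cloud("wrist"); np.savez("w3.npz",img=img,w=w,rays=rays,o=o)
s,w2,r2,o2=cloud("scene"); np.savez("s3.npz",img=s,w=w2,rays=r2,o=o2)
print(goto([600.6,74.4,200]))
a=cv2.resize(img[:,:,::-1],(533,400)); b=cv2.resize(s[130:230,180:280,::-1],(400,400),interpolation=cv2.INTER_CUBIC)
cv2.imwrite("pics/w3.png",np.hstack([a[:,66:466],b]))
E
```

```text
clock: 7.67
eef_pos: [599.1, 72.8, 213.0]
tcp_rot: [-3.141, -0.001, -3.01]
force: [0.5, 0.7, -0.5]
width: 27.8
gripper_force: 55.0
[-1.5  1.4 13.1]
```

View pics/w3.png

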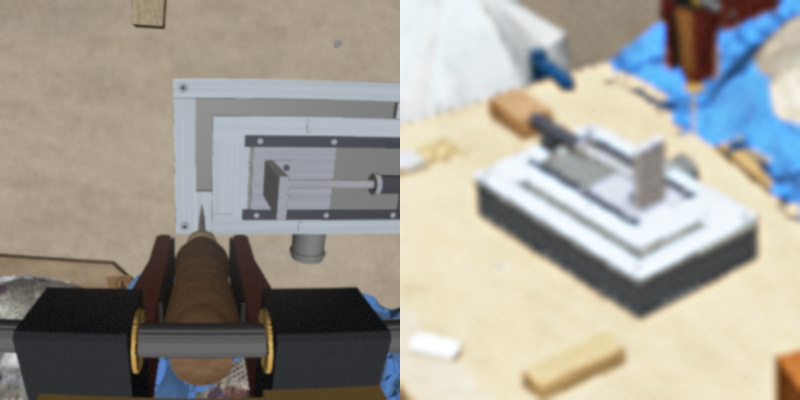

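The wrist view shows the blade's tip at about frame pixel (259,185), pointing over the short leg of the channel, with the tab at frame (332,177). The scene crop shows the awl hanging upright. I'll measure the tip against the channel in this same picture.

```bash
python3 - <<'E'
from h import *
np.set_printoptions(precision=1,suppress=True)
d=np.load("w3.npz"); img,rays,o=[d[k] for k in("img","rays","o")]
e=np.array([599.1,72.8,213.0])
print("gray rows"); V=img.astype(int).sum(2)//3
for v in range(176,204,2): print(v,V[v,246:274])
for v in (180,182,184,186,188): print(v, plane(rays,o,[[259,v]],e[2]-85.2)[0]-e)
Q=o+rays*((50-o[2])/rays[...,2:]); yaw=np.radians(7.45); c=np.array([570.2,168.2]); Rg=np.array([[np.cos(yaw),-np.sin(yaw)],[np.sin(yaw),np.cos(yaw)]])
g=(Q[...,:2]-c)@Rg; gx,gy=g[...,0],g[...,1]
def cen(ax,s):
    v=V[s]; wt=np.clip(np.percentile(v,90)-v-15,0,None); return (wt*g[...,ax][s]).sum()/wt.sum()
for y0 in(-60,-40,-10,10): print("x",y0,cen(0,(abs(gy-y0)<10)&(abs(gx+50)<14)))
for x0 in(-30,-20,-10): print("y",x0,cen(1,(abs(gx-x0)<6)&(abs(gy+97)<14)))
E
```

```text
gray rows
176 [187 184 184 187 185 166 143 135 135 134 137 137 138 138 138 136 137 136
 134 131 130 153 176 182 182 180 183 181]
178 [187 185 184 185 185 165 140 136 137 135 136 135 136 137 137 136 136 136
 135 131 130 154 178 183 182 183 183 184]
180 [183 184 186 184 184 166 141 133 135 135 133 133 134 130 135 134 132 133
 134 132 126 152 176 185 182 179 180 182]
182 [187 182 185 185 187 163 128 116 114 117 116 116 116 113 117 114 113 117
 117 113 114 147 175 183 180 179 181 182]
184 [184 182 185 185 188 180 168 165 165 166 162 166 170 168 169 170 167 165
 163 159 152 163 178 184 183 181 181 181]
186 [186 187 185 187 189 191 185 182 180 182 183 186 189 186 184 186 188 183
 186 179 169 171 178 183 179 182 183 182]
188 [186 185 182 186 189 190 186 181 180 181 181 186 189 187 187 187 186 182
 184 183 174 177 178 181 183 180 180 181]
190 [185 185 184 187 188 188 184 183 179 180 178 186 186 190 188 186 185 183
 183 183 179 180 181 182 179 181 183 181]
192 [184 185 183 185 188 189 184 181 180 179 182 183 187 186 185 185 182 183
 184 180 170 173 179 183 178 180 181 182]
194 [186 183 184 18
[... 170 characters left out ...]
86 182
 184 180 171 168 177 180 179 179 180 179]
198 [186 185 182 186 192 190 185 179 182 175 151 131 155 180 188 185 183 184
 183 180 168 164 178 182 182 180 178 181]
200 [184 182 180 183 190 191 184 184 179 162 133 114 146 178 184 186 184 181
 184 179 164 167 177 181 181 179 179 178]
202 [185 182 183 187 188 189 184 181 176 153 120  99 122 162 183 184 184 184
 182 177 165 163 177 182 179 180 178 179]
180 [-12.2  -0.6 -85.2]
182 [-10.6  -0.3 -85.2]
184 [ -9.1  -0.1 -85.2]
186 [ -7.5   0.1 -85.2]
188 [ -5.9   0.3 -85.2]
x -60 -50.12353574709054
x -40 -50.39982054387712
x -10 -50.434458651326906
x 10 -50.44529634577099
y -30 -96.81577162994225
y -20 -97.03760846077107
y -10 -96.96136599643692
```

Gate pose confirmed to within 0.5 mm, and the tip is on the TCP axis to within about 0.5 mm. Lowering in stages over the start point.

```bash
cat >> h.py <<'E'
def gate(off=85.2):       # tip in gate frame (z above lid), settled state
    s=robot.state(); Rw=R.from_euler("xyz",s["tcp_rot"]).as_matrix(); t=s["eef_pos"]+Rw@[0,0,off]
    a=np.radians(7.45); Rg=np.array([[np.cos(a),-np.sin(a)],[np.sin(a),np.cos(a)]])
    print("tip gate",np.round((t[:2]-[570.2,168.2])@Rg,1),round(t[2]-50,1),"yaw off",round((s["tcp_rot"][2]+np.pi-a),3),"F",np.round(s["force"],1),"Fgate",np.round(s["force"][:2]@Rg,1),"v",round(float(abs(s["dq"]).max()),3))
E
python3 drive.py '[[-2,0.8,8,0],[-1.5,0.6,16,0],[0,0,20,0],[0,0,14,0],[0,0,6,0]]'>/dev/null; python3 drive.py '[[0,0,0,0],[0,0,0,0],[0,0,0,0]]'; python3 -c "
from h import *
gate()"
```

```text
clock: 8.43
eef_pos: [603.4, 75.9, 150.0]
tcp_rot: [-3.141, 0.001, -3.009]
force: [-0.6, -0.1, -0.8]
width: 27.6
gripper_force: 55.0
tip gate [ 21.1 -95.8] 14.8 yaw off 0.003 F [-0.6 -0.1 -0.8] Fgate [-0.6  0. ] v 0.007
```

```bash
python3 drive.py '[[0.5,-0.6,4,0],[0,-0.4,6,0],[0,0,5,0],[0,0,3.5,0],[0,0,1,0]]'>/dev/null; python3 drive.py '[[0,0,0,0],[0,0,0,0],[0,0,0,0]]'; python3 -c "
from h import *
gate()
img,w,rays,o=cloud('wrist'); cv2.imwrite('pics/w4.png',cv2.resize(img[90:260,170:400,::-1],None,fx=3,fy=3))"
```

```text
clock: 9.1
eef_pos: [602.5, 75.1, 129.8]
tcp_rot: [-3.141, 0.0, -3.008]
force: [-1.0, 0.2, -0.5]
width: 27.4
gripper_force: 55.0
tip gate [ 19.9 -96.5] -5.4 yaw off 0.003 F [-1.   0.2 -0.5] Fgate [-0.9  0.3] v 0.004
```

View pics/w4.png

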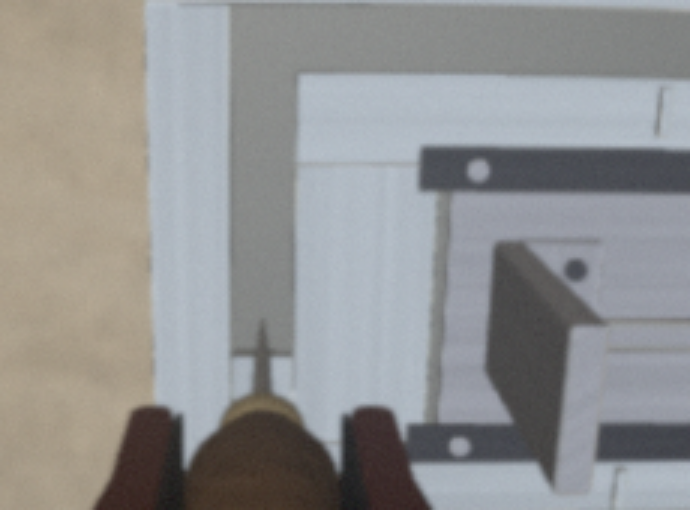

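The tip, at crop (262,320), is inside the short leg, centred and just short of the closed end at (262,355), with no contact force. Running the short leg at 40 mm/s.

```bash
python3 drive.py '[[2.5,0,0,0],[3.3,0,0,0],[3.3,0,0,0],[3.3,0,0,0],[3.3,0,0,0]]'|grep -E "eef|force:";python3 drive.py '[[3.3,0,0,0],[3.3,0,0,0],[3.3,0,0,0],[3.3,0,0,0],[3.3,0,0,0]]'|grep -E "eef|force:"; python3 -c "
from h import *
gate()"
```

```text
eef_pos: [586.2, 72.9, 129.7]
force: [-0.2, -0.5, 0.5]
gripper_force: 55.0
eef_pos: [570.0, 70.7, 129.7]
force: [-0.3, 0.8, -1.5]
gripper_force: 55.0
tip gate [-12.8 -96.6] -5.5 yaw off 0.003 F [-0.3  0.8 -1.5] Fgate [-0.2  0.8] v 0.088
```

```bash
python3 drive.py '[[3.3,0,0,0],[3.3,0,0,0],[3.3,0,0,0],[3.3,0,0,0],[3.3,0,0,0]]'|grep -E "eef| force:";python3 drive.py '[[3.3,0,0,0],[3.3,0,0,0],[3.3,0,0,0],[3.3,0,0,0],[3.3,0,0,0]]'|grep -E "eef| force:";python3 drive.py '[[3.3,0,0,0],[1.2,1.5,0,0],[0,3.3,0,0],[0,3.3,0,0],[0,3.3,0,0]]'; python3 -c "
from h import *
gate()"
```

```text
eef_pos: [553.7, 68.5, 129.6]
eef_pos: [537.3, 66.3, 129.6]
clock: 11.23
eef_pos: [531.9, 77.5, 129.7]
tcp_rot: [-3.142, 0.0, -3.008]
force: [-0.2, -0.2, -1.0]
width: 28.2
gripper_force: 55.0
tip gate [-49.7 -84.9] -5.5 yaw off 0.003 F [-0.2 -0.2 -1. ] Fgate [-0.2 -0.1] v 0.076
```

```bash
python3 drive.py '[[0,3.3,0,0],[0,3.3,0,0],[0,3.3,0,0],[0,3.3,0,0],[0,3.3,0,0]]'|grep eef;python3 drive.py '[[0,3.3,0,0],[0,3.3,0,0],[0,3.3,0,0],[0,3.3,0,0],[0,3.3,0,0]]'|grep eef;python3 drive.py '[[0,3.3,0,0],[0,3.3,0,0],[0,3.3,0,0],[0,3.3,0,0],[0,3.3,0,0]]'|grep eef; python3 -c "
from h import *
gate()"
```

```text
eef_pos: [529.5, 93.8, 129.6]
eef_pos: [527.3, 110.1, 129.7]
eef_pos: [525.1, 126.5, 129.6]
tip gate [-50.2 -35.5] -5.6 yaw off 0.003 F [ 0.4  0.3 -0.4] Fgate [0.5 0.3] v 0.075
```

```bash
python3 drive.py '[[0,3.3,0,0],[0,3.3,0,0],[0,3.3,0,0],[0,3.3,0,0],[0,3.3,0,0]]'|grep eef;python3 drive.py '[[0,3.3,0,0],[0,3.3,0,0],[0,3.3,0,0],[0,3.3,0,0],[0,3.3,0,0]]'|grep eef;python3 drive.py '[[0,3.3,0,0],[0,3.3,0,0],[0,3.3,0,0],[0,3.3,0,0],[0,3.3,0,0]]'|grep eef; python3 drive.py '[[0,3.3,0,0],[0,3.3,0,0],[0,3.3,0,0],[0,3.3,0,0],[0,3.3,0,0]]'|grep eef; python3 -c "
from h import *
gate()"
```

```text
eef_pos: [522.9, 142.9, 129.6]
eef_pos: [520.7, 159.2, 129.6]
eef_pos: [518.5, 175.5, 129.6]
eef_pos: [516.3, 191.9, 129.6]
tip gate [-50.4  30.5] -5.6 yaw off 0.003 F [-0.5 -0.4 -0.9] Fgate [-0.6 -0.3] v 0.074
```

```bash
python3 drive.py '[[0,3.3,0,0],[0,3.3,0,0],[0,3.3,0,0],[0,3.3,0,0],[0,3.3,0,0]]'|grep eef;python3 drive.py '[[0,3.3,0,0],[0,3.3,0,0],[0,3.3,0,0],[0,3.3,0,0],[0,3.3,0,0]]'|grep eef;python3 drive.py '[[0,3.3,0,0],[0,3.3,0,0],[0,3.3,0,0],[0,3.3,0,0],[0,1,0,0]]'|grep eef; python3 drive.py '[[0,0,0,0],[0,0,0,0]]'; python3 -c "
from h import *
gate()"
```

```text
eef_pos: [514.1, 208.2, 129.6]
eef_pos: [511.9, 224.6, 129.6]
eef_pos: [510.0, 238.9, 129.6]
clock: 15.57
eef_pos: [510.1, 238.4, 129.6]
tcp_rot: [-3.141, -0.0, -3.008]
force: [0.5, 0.6, -0.5]
width: 27.8
gripper_force: 55.0
tip gate [-50.5  77.4] -5.6 yaw off 0.003 F [ 0.5  0.6 -0.5] Fgate [0.6 0.5] v 0.003
```

```bash
python3 drive.py '[[0,0,-3,0],[0,0,-6,0],[0,0,-7,0],[0,0,-4,0],[0,0,0,0]]'|grep eef; python3 drive.py '[[0,-5,0,0],[0,-12,0,0],[0,-17,0,0],[0,-20,0,0],[0,-20,0,0]]'|grep eef;python3 drive.py '[[0,-20,0,0],[0,-17,0,0],[0,-14,0,0],[0,-10,0,0],[0,-3,0,0]]'|grep eef; python3 drive.py '[[0,0,0,0],[0,0,0,0]]'; python3 -c "
from h import *
gate()"
```

```text
eef_pos: [511.1, 238.6, 151.2]
eef_pos: [519.6, 163.4, 149.3]
eef_pos: [528.4, 99.5, 149.4]
clock: 16.98
eef_pos: [528.3, 101.6, 149.5]
tcp_rot: [3.141, -0.0, -3.009]
force: [-0.2, 0.1, -0.7]
width: 27.7
gripper_force: 55.0
tip gate [-50.3 -60.6] 14.3 yaw off 0.003 F [-0.2  0.1 -0.7] Fgate [-0.2  0.1] v 0.015
```

Now across to x = 17, then down to 3 mm above the lid.

```bash
python3 drive.py '[[-4,0,0,0],[-10,0,0,0],[-15,0,0,0],[-15,0,0,0],[-12,0,0,0]]'|grep eef; python3 drive.py '[[-8,0,0,0],[-3.3,0,3,0],[0,0,5,0],[0,0,3.3,0],[0,0,0,0]]'|grep eef;python3 drive.py '[[0,0,0,0],[0,0,0,0],[0,0,0,0]]'; python3 - <<'E'
from h import *
gate()
img,w,rays,o=cloud('wrist'); s,_,_,_=cloud("scene")
a=cv2.resize(img[90:260,200:400,::-1],(400,340)); b=cv2.resize(s[140:220,190:284,::-1],(400,340),interpolation=cv2.INTER_CUBIC)
cv2.imwrite("pics/w5.png",np.hstack([a,b]))
E
```

```text
eef_pos: [586.1, 110.0, 149.8]
eef_pos: [593.5, 110.6, 137.0]
clock: 18.07
eef_pos: [594.9, 110.5, 138.5]
tcp_rot: [-3.142, 0.0, -3.008]
force: [-0.3, 0.2, -1.4]
width: 27.7
gripper_force: 55.0
tip gate [ 17.  -60.4] 3.3 yaw off 0.003 F [-0.3  0.2 -1.4] Fgate [-0.3  0.2] v 0.002
```

View pics/w5.png

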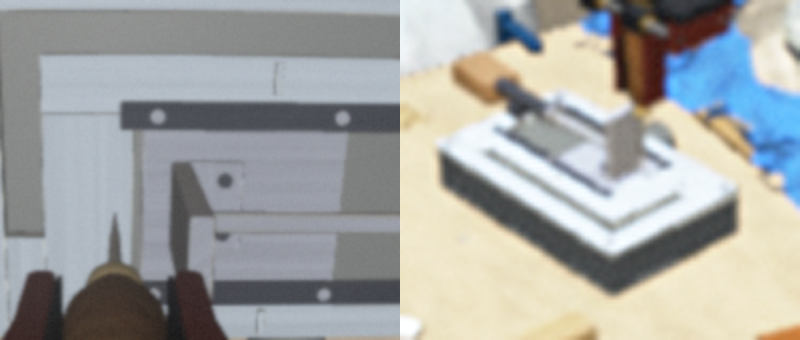

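The left half shows the tip at (115,213), midway across the tab and short of its -y face at (175–190,165–300). The right half shows the shutter still shut. Pushing in steps.

```bash
python3 drive.py '[[0,2,0,0],[0,4,0,0],[0,4,0,0],[0,4,0,0],[0,2.5,0,0]]'|grep eef; python3 drive.py '[[0,1.5,0,0],[0,1.5,0,0],[0,2,0,0],[0,2,0,0],[0,2,0,0]]';python3 -c "
from h import *
gate()"; python3 drive.py '[[0,2,0,0],[0,2,0,0],[0,2,0,0],[0,2,0,0],[0,2,0,0]]';python3 -c "
from h import *
gate()"
```

```text
eef_pos: [592.8, 127.6, 138.4]
clock: 19.0
eef_pos: [591.8, 135.3, 138.3]
tcp_rot: [-3.141, -0.0, -3.008]
force: [0.1, -3.1, -0.4]
width: 27.5
gripper_force: 55.0
tip gate [ 17.1 -35.5] 3.1 yaw off 0.003 F [ 0.1 -3.1 -0.4] Fgate [-0.3 -3.1] v 0.041
clock: 19.42
eef_pos: [590.5, 145.6, 138.3]
tcp_rot: [-3.141, 0.0, -3.008]
force: [0.8, -4.6, -0.6]
width: 27.6
gripper_force: 55.0
tip gate [ 17.2 -25. ] 3.1 yaw off 0.003 F [ 0.8 -4.6 -0.6] Fgate [ 0.2 -4.7] v 0.041
```

```bash
python3 drive.py '[[0,2,0,0],[0,2,0,0],[0,2,0,0],[0,2,0,0],[0,2,0,0]]'|grep eef; python3 drive.py '[[0,2,0,0],[0,2,0,0],[0,1,0,0],[0,0,0,0],[0,0,0,0]]';python3 - <<'E'
from h import *
gate()
img,w,rays,o=cloud('wrist'); np.savez("w6.npz",img=img,w=w,rays=rays,o=o)
cv2.imwrite("pics/w6.png",cv2.resize(img[90:270,200:400,::-1],(667,600),interpolation=cv2.INTER_CUBIC))
E
```

```text
eef_pos: [589.1, 155.5, 138.3]
clock: 20.25
eef_pos: [588.5, 160.5, 138.3]
tcp_rot: [-3.141, 0.0, -3.008]
force: [1.3, -4.5, -1.1]
width: 27.7
gripper_force: 55.0
tip gate [ 17.2 -10. ] 3.1 yaw off 0.003 F [ 1.3 -4.5 -1.1] Fgate [ 0.7 -4.7] v 0.001
```

View pics/w6.png

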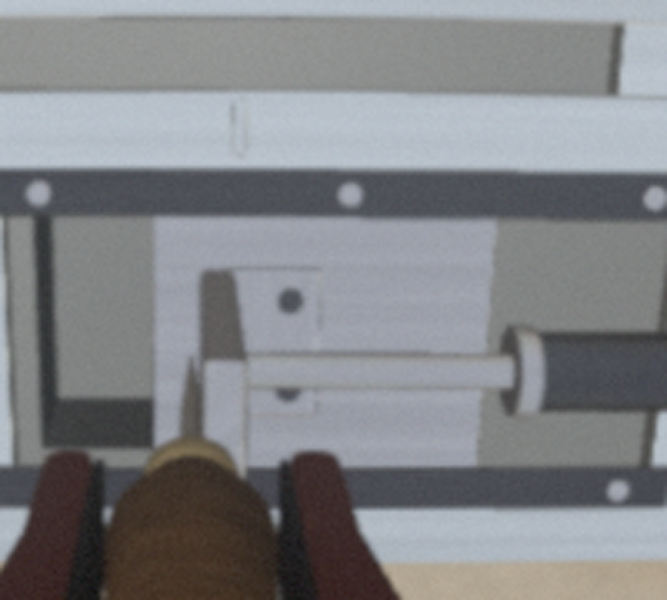

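The crop shows the blade against the tab. The tab's top face spans x≈205–246 (y≈362–470), the rib is at (238,130), and the plate's trailing edge is at x≈155. Next I'll cast these to their planes in the gate's frame.

```bash
python3 - <<'E'
from h import *
np.set_printoptions(precision=1,suppress=True)
d=np.load("w6.npz"); img,w,rays,o=[d[k] for k in("img","w","rays","o")]; V=img.astype(int).sum(2)//3
a=np.radians(7.45); Rg=np.array([[np.cos(a),-np.sin(a)],[np.sin(a),np.cos(a)]])
def G(u,v,z): return (plane(rays,o,[[u,v]],z)[:,:2]-[570.2,168.2])@Rg
for v in (200,206,212): print(v,"cols258-278",V[v,256:280])
for v in (118,124,130): print(v,"rib cols262-280",V[v,262:280], "depth", )
print("tab top z",np.nanmedian(w[200:215,264:272,2]))
for v in(200,206,212): print("tabL,R",G(261.5,v,115),G(273.3,v,115))
print("rib",G(200+238/3.333,90+130/3.333,51.5),"plate edge",G(200+155/3.333,90+300/3.333,44), "blade tip", G(200+191/3.333,90+360/3.333,53))
print("lid pocket strips screws/ch end",G(200+617/3.333,90+60/3.333,50))
E
```

```text
200 cols258-278 [123 104 121 126 118 138 160 166 168 163 164 162 160 161 162 161 156 148
 150 159 165 164 163 164]
206 cols258-278 [ 97  86  82  86 104 133 154 163 162 160 161 161 165 161 163 160 153 145
 139 141 141 142 142 142]
212 cols258-278 [ 89  85  79  79  97 131 153 161 161 161 163 163 165 166 165 164 155 142
 143 156 161 161 160 159]
118 rib cols262-280 [184 183 186 187 183 186 186 185 188 183 183 183 185 190 184 188 186 185] depth
124 rib cols262-280 [194 192 192 197 194 191 184 170 175 187 189 187 188 192 193 193 192 193] depth
130 rib cols262-280 [190 192 191 192 188 190 189 182 183 188 187 179 185 189 190 193 191 189] depth
tab top z 113.388542109493
tabL,R [[-0.3 -7.9]] [[-0.3 -1.1]]
tabL,R [[ 3.4 -7.9]] [[ 3.4 -1. ]]
tabL,R [[ 7.1 -7.9]] [[ 7.1 -0.9]]
rib [[-33.5  -0.1]] plate edge [[  7.6 -18.8]] blade tip [[ 19.5 -10.2]]
lid pocket strips screws/ch end [[-49.8  83.8]]
```

The tab's centre is at y ≈ -3.9, which agrees with the kinematic value of -4.0, and the rib reads -0.1. So 4 mm remains.

```bash
python3 drive.py '[[0,1,0,0],[0,1.5,0,0],[0,1,0,0],[0,0.4,0,0],[0,0,0,0]]'|grep eef; python3 drive.py '[[0,0,0,0],[0,0,0,0],[0,0,0,0]]';python3 - <<'E'
from h import *
gate()
img,w,rays,o=cloud('wrist'); V=img.astype(float).mean(2)
a=np.radians(7.45); Rg=np.array([[np.cos(a),-np.sin(a)],[np.sin(a),np.cos(a)]])
G=lambda u,v,z:((plane(rays,o,[[u,v]],z)[:,:2]-[570.2,168.2])@Rg).round(1)
p=V[200:216].mean(0); print(p[256:280].round())
gr=np.gradient(p[256:282]); l=256+gr[:14].argmax(); r=256+12+gr[12:].argmin(); print(l,r,G(l,208,115),G(r,208,115))
for v in range(118,138,3): print(V[v,260:280].astype(int))
E
```

```text
eef_pos: [588.0, 164.1, 138.3]
clock: 20.97
eef_pos: [588.0, 164.1, 138.3]
tcp_rot: [-3.141, 0.0, -3.008]
force: [1.3, -6.0, -1.2]
width: 28.0
gripper_force: 55.0
tip gate [17.2 -6.4] 3.1 yaw off 0.003 F [ 1.3 -6.  -1.2] Fgate [ 0.5 -6.1] v 0.001
[ 97.  90.  92.  93. 105. 135. 157. 163. 163. 163. 164. 163. 164. 164.
 163. 163. 158. 146. 147. 155. 158. 158. 158. 158.]
261 272 [[ 4.6 -4.6]] [[4.6 1.9]]
[187 183 187 186 185 185 183 183 185 188 187 187 187 185 186 188 183 187
 188 187]
[193 191 193 186 179 180 191 191 190 189 192 191 194 193 194 192 193 193
 190 191]
[193 193 192 188 178 182 189 195 191 187 192 191 192 195 191 195 196 191
 192 190]
[197 193 194 189 181 180 189 192 189 190 193 193 195 192 196 195 194 195
 194 196]
[192 190 190 185 166 168 187 190 185 186 192 192 192 190 190 191 190 191
 192 191]
[192 191 190 187 170 173 183 187 183 185 187 189 189 191 188 191 190 188
 191 189]
[191 194 194 191 183 181 183 175 182 187 190 193 196 190 192 193 193 192
 193 192]
```

```bash
python3 - <<'E'
from h import *
np.set_printoptions(precision=2,suppress=True)
a=np.radians(7.45); Rg=np.array([[np.cos(a),-np.sin(a)],[np.sin(a),np.cos(a)]])
img,w,rays,o=cloud('wrist'); V=img.astype(float).mean(2)
g=lambda u,v,z:((plane(rays,o,[[u,v]],z)[:,:2]-[570.2,168.2])@Rg)[0]
print("rib L,R",g(264.4,130,50),g(268.2,130,50))
print("tabtop",g(260.9,208,115),g(272.7,208,115))
# tab +y face base & channel short-leg / plate edges along rows at z~44
for v in (165,172,180): print(v,V[v,232:282].astype(int))
# plate trailing edge: travel = edge shift; corner of port etc.
z=w[...,2]; P=((w[...,:2]-[570.2,168.2])@Rg)
m=(z>108)&(z<120)&(abs(P[...,0]-10)<15)&(abs(P[...,1])<15); print("tab top pts",m.sum(),np.percentile(P[m],[2,50,98],axis=0))
t,wt,rt,ot=cloud("top"); zt=wt[...,2]; Pt=((wt[...,:2]-[570.2,168.2])@Rg); m=(zt>100)&(zt<120)&(abs(Pt[...,0]-17)<25)&(abs(Pt[...,1])<20);print("top view",m.sum(),Pt[m].mean(0) if m.any() else None)
E
```

```text
rib L,R [-32.57  -1.59] [-32.58   1.21]
tabtop [ 4.65 -4.62] [4.63 2.28]
165 [132 130 130 131 130 133 132 133 133 134 135 131 131 136 150 160 164 163
 165 165 163 166 163 165 161 163 165 162 162 164 162 165 164 163 165 163
 164 163 163 165 164 163 162 164 161 161 164 166 164 163]
172 [130 129 130 132 131 131 131 133 129 128 130 130 131 132 150 163 165 167
 164 167 163 164 164 162 165 164 162 150 128 102  96  95  96  97  97  95
 101 113 139 156 163 161 162 163 162 163 164 164 162 164]
180 [128 130 131 130 130 128 131 130 129 129 129 132 132 133 145 157 161 161
 164 161 161 162 161 162 164 162 157 140 111  95  89  95  92  93  92  91
  93  90  98 131 156 163 163 163 163 164 166 163 164 162]
tab top pts 404 [[-1.2  -5.13]
 [ 6.51 -0.95]
 [18.98  2.61]]
top view 5 [ 4.75 -0.67]
```

```bash
python3 - <<'E'
from h import *
np.set_printoptions(precision=1,suppress=True,linewidth=150)
a=np.radians(7.45); Rg=np.array([[np.cos(a),-np.sin(a)],[np.sin(a),np.cos(a)]])
d=np.load("w3.npz"); img,w,rays,o=cloud("wrist")
def prof(img,rays,o,z,x0,x1,y0,y1,lab):
    Q=o+rays*((z-o[2])/rays[...,2:]); g=(Q[...,:2]-[570.2,168.2])@Rg; V=img.astype(float).mean(2)
    s=(g[...,0]>x0)&(g[...,0]<x1)&(g[...,1]>y0)&(g[...,1]<y1); b=np.arange(y0,y1,.7); k=np.digitize(g[...,1][s],b)
    print(lab,[(round(b[j-1]+.35,1),int(V[s][k==j].mean())) for j in range(1,len(b)+1) if (k==j).any()])
prof(d["img"],d["rays"],d["o"],44,-12,-4,-58,-46,"plate shut")
prof(img,rays,o,44,-12,-4,-24,-10,"plate now")
prof(d["img"],d["rays"],d["o"],115,8,20,-43,-28,"tab shut")
prof(img,rays,o,115,3,9,-9,8,"tab now")
E
```

```text
plate shut [(np.float64(-57.0), 183), (np.float64(-56.2), 183), (np.float64(-55.5), 180), (np.float64(-54.8), 183), (np.float64(-54.1), 176), (np.float64(-53.4), 158), (np.float64(-52.7), 154), (np.float64(-52.0), 141), (np.float64(-51.3), 134), (np.float64(-50.6), 135), (np.float64(-49.9), 133), (np.float64(-49.2), 149), (np.float64(-48.5), 160), (np.float64(-47.8), 159), (np.float64(-47.1), 161), (np.float64(-46.4), 162), (np.float64(-45.7), 161)]
plate now [(np.float64(-23.6), 131), (np.float64(-23.0), 130), (np.float64(-22.2), 130), (np.float64(-21.6), 130), (np.float64(-20.8), 130), (np.float64(-20.2), 130), (np.float64(-19.5), 130), (np.float64(-18.8), 131), (np.float64(-18.1), 131), (np.float64(-17.4), 132), (np.float64(-16.7), 136), (np.float64(-15.3), 150), (np.float64(-14.6), 162), (np.float64(-13.9), 165), (np.float64(-13.2), 164), (np.float64(-12.5), 165), (np.float64(-11.8), 165), (np.float64(-11.1), 165), (np.float64(-10.4), 165)]
tab shut [(np.float64(-42.6), 76), (np.float64(-41.9), 75), (np.float64(-41.2), 76), (np.float64(-40.5), 79), (np.float64(-39.8), 101), (np.f
[... 354 characters left out ...]
57), (np.float64(-29.3), 156), (np.float64(-28.6), 156), (np.float64(-27.9), 154)]
tab now [(np.float64(-8.6), 129), (np.float64(-8.0), 103), (np.float64(-7.3), 88), (np.float64(-6.6), 83), (np.float64(-5.9), 80), (np.float64(-5.2), 99), (np.float64(-4.5), 134), (np.float64(-3.8), 159), (np.float64(-3.1), 162), (np.float64(-2.4), 162), (np.float64(-1.7), 163), (np.float64(-1.0), 163), (np.float64(-0.3), 163), (np.float64(0.4), 163), (np.float64(1.1), 162), (np.float64(1.8), 157), (np.float64(2.5), 144), (np.float64(3.2), 144), (np.float64(3.9), 156), (np.float64(4.6), 156), (np.float64(5.3), 157), (np.float64(6.0), 157), (np.float64(6.7), 154), (np.float64(7.4), 152), (np.float64(8.1), 154)]
```

All cues put the travel at about 34.4 mm, so I'll nudge 0.6 mm, let it settle and check.

```bash
python3 drive.py '[[0,0.4,0,0],[0,0.2,0,0],[0,0,0,0],[0,0,0,0],[0,0,0,0]]'|grep eef; python3 drive.py '[[0,0,0,0],[0,0,0,0],[0,0,0,0],[0,0,0,0],[0,0,0,0]]';python3 - <<'E'
from h import *
gate()
a=np.radians(7.45); Rg=np.array([[np.cos(a),-np.sin(a)],[np.sin(a),np.cos(a)]])
img,w,rays,o=cloud("wrist"); V=img.astype(float).mean(2)
Q=o+rays*((115-o[2])/rays[...,2:]); g=(Q[...,:2]-[570.2,168.2])@Rg
s=(g[...,0]>3)&(g[...,0]<9)&(g[...,1]>-7)&(g[...,1]<-2); b=np.arange(-7,-2,.6); k=np.digitize(g[...,1][s],b)
print([(round(float(b[j-1])+.3,1),int(V[s][k==j].mean())) for j in range(1,len(b)+1) if (k==j).any()])
E
```

```text
eef_pos: [588.0, 164.6, 138.3]
clock: 22.0
eef_pos: [588.0, 164.6, 138.4]
tcp_rot: [-3.141, 0.0, -3.008]
force: [1.1, -5.8, -0.8]
width: 27.8
gripper_force: 55.0
tip gate [17.2 -6. ] 3.2 yaw off 0.003 F [ 1.1 -5.8 -0.8] Fgate [ 0.4 -5.9] v 0.002
[(-6.7, 86), (-6.1, 82), (-5.5, 82), (-4.9, 100), (-4.3, 135), (-3.7, 157), (-3.1, 162), (-2.5, 162)]
```

```bash
python3 -c "
from cell import robot
print(robot.job_done())"
```

```text
the job is handed in; nothing more can be done
None
```

I ran the awl's tip along the channel from the short-leg end round the corner to the long-leg end at about 4 cm/s. Then I slid the shutter to about 34.8 mm of travel (target 35 mm), where the awl, still gripped, is holding it; the job was handed in at about 22 s and returned no verdict.

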